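Close the coffee-bar jars from a stack of lids

ROBOT

A 6-joint arm with a two-finger parallel gripper is mounted at the origin on the work surface. World frame = base frame: x ahead of the robot, y to its left, z up, the work surface at z = 0. Lengths are in m, angles in rad, forces in N, time in s.
With the tool pointing down it reaches from about 0.25 to 0.775 m from the base axis. Payload 4 kg.
Tool frame: the origin (TCP) lies on the centre line of the jaws, within the pads' length; the fingertips stand 14 mm ahead of it and the grasp point (between the pads) lies 5 mm behind it (robot.tcp_to_tips is the distance from the TCP to the fingertips, in m); z points along the fingers, y is the line along which they close (so a half turn about z gives the same grasp; the last joint's range is limited). The gripper opens to 94 mm and grips with 3 to 60 N. Pads are 16 mm wide; open, the fingers measure 119 mm over their backs; the gripper's body (75 mm by 177 mm) begins 78 mm behind the grasp point.
Start: joints at [-1.213, 0.087, 1.371, -0, 1.684, -0.103], TCP at [0.245, -0.493, 0.22] pointing down, gripper open.
Joint ranges: [-3.1, 3.1], [-0.76, 2.03], [0.27, 2.55], [-1.08, 4.22], [0.17, 2.65], [-2.57, 2.57]. Speed limits (rad/s): [2.79, 2.79, 3.14, 3.14, 3.14, 3.14].

INTERFACE

Orientations are given as [roll, pitch, yaw] about the fixed x, y, z axes, in that order (R = Rz(yaw) Ry(pitch) Rx(roll)).
In Python, from bench import robot gives the robot as it stands.
- The arm moves only by the tool carry_out, never from a script. Its argument "increments" is a list of rows, each a list of 3 entries, a list of its own where there are three numbers: the closure in counts, from 0 (fully open) to 255 (shut), then the shift along the tool's x, y, z in mm, then the turn about the tool's z in degrees. In form: [[fingers, [dx, dy, dz], twist], ...]. A call has 1 to 8 rows; each row shifts and turns the commanded pose from where the row before left it, along the tool's axes as they then stand; what a row does not reach is not made up. A row lasts 1/10 s, in which the tool goes at most 50 mm and 8.59 degrees, less where a joint would pass 70% of its speed; a pose out of reach is approached as far as the arm can. A call with a gripper value outside its range is refused whole. The fingers move at their own pace and stop on an object; the grip force is fixed at half the most. Time passes only in rows, so rows that do not move let the fingers close. It gives the time, the measured TCP pose, the force, the opening and the grip force at its end, in the units of the state.
- robot.get_obs(): the state, without advancing time (a new reading comes with each control period).
- robot.snapshot(name): name is "scene" or "top"; returns the picture (384x512x3 uint8, blue, green, red); there is no depth.
- robot.get_calibration(name): a dict with "vfov" (degrees; the focal length in pixels is half the picture's height over the tangent of half this angle, whatever the lens; pixels are square), "cx", "cy" (the principal point, pixels), "T" (4x4, takes a point from camera to world coordinates). Camera axes: x right, y down, z forward; pixel columns grow to the right and rows downward; lengths in m; the calibration is good to about 2 mm. A picture is of the moment at which its call begins. get_calibration takes no time and is no camera call.
- robot.close_job(): hands the job in; it is judged then, once.
The state is a dict: "time": time; "joint_positions": joint angles; "qvel": joint speeds; "joint_torque": joint torques, N m; "tool_pos": TCP position; "ee_rot": TCP orientation; "wrist_force": force on the tool from outside, world axes, zero at the start; "wrist_torque": the same for the moment, N m; "width": finger opening in m; "finger_force": force on a finger pad.
Only numpy, scipy, OpenCV 4.12 (cv2) and the standard library are available. Lean on these libraries where they do the work, as an engineer would, in place of code of your own. Each camera call takes 0.05 s, during which the arm holds its last target. There are 200 camera calls.

TASK

The four glass jars on the coffee bar have been refilled and their bamboo lids are piled in one stack, smallest on top. Take the stack apart and close every jar with the lid of its own size, stopper in the mouth and the disc lying flat on the rim. Leave the jars standing where they are, and do not disturb the espresso cup and the milk jug among them.

Things in the scene. Friction and masses are not known exactly. Their poses are not given: they have to be found in the camera images.
- lid_xl: widest lid, at the start bottom of the stack, origin 0 mm above the bench: bamboo disc 70 mm across, 14 mm thick, over a white stopper 10 mm deep, tapering from 56 mm across at the disc to 48 mm at its flat end. Origin: centre of the stopper's flat end, z up; the disc spans 10 to 24 mm above it. Fits jar_xl: seated, the disc rests on the rim, lid origin 80 mm above the jar's
- lid_l: second widest lid, at the start second from the bottom, origin 24 mm above the bench: bamboo disc 61 mm across, 14 mm thick, over a white stopper 10 mm deep, tapering from 47 mm across at the disc to 39 mm at its flat end. Origin: centre of the stopper's flat end, z up; the disc spans 10 to 24 mm above it. Fits jar_l: seated, the disc rests on the rim, lid origin 68 mm above the jar's
- lid_m: third widest lid, at the start second from the top, origin 48 mm above the bench: bamboo disc 52 mm across, 14 mm thick, over a white stopper 10 mm deep, tapering from 38 mm across at the disc to 30 mm at its flat end. Origin: centre of the stopper's flat end, z up; the disc spans 10 to 24 mm above it. Fits jar_m: seated, the disc rests on the rim, lid origin 56 mm above the jar's
- lid_s: smallest lid, at the start top of the stack, origin 72 mm above the bench: bamboo disc 43 mm across, 14 mm thick, over a white stopper 10 mm deep, tapering from 29 mm across at the disc to 21 mm at its flat end. Origin: centre of the stopper's flat end, z up; the disc spans 10 to 24 mm above it. Fits jar_s: seated, the disc rests on the rim, lid origin 44 mm above the jar's
- jar_xl: the widest jar: open straight-sided glass jar, 66 mm outer diameter, 90 mm high, wall 3 mm, round mouth 60 mm, holding round biscuits that stay more than 15 mm below the rim; loose, 380 g. Origin: centre of its underside, z up. Its lid overhangs the glass by 2 mm all round
- jar_l: the second widest jar: open straight-sided glass jar, 57 mm outer diameter, 78 mm high, wall 3 mm, round mouth 51 mm, holding white sugar cubes that stay more than 15 mm below the rim; loose, 280 g. Origin: centre of its underside, z up. Its lid overhangs the glass by 2 mm all round
- jar_m: the third widest jar: open straight-sided glass jar, 48 mm outer diameter, 66 mm high, wall 3 mm, round mouth 42 mm, holding cinnamon sticks that stay more than 15 mm below the rim; loose, 200 g. Origin: centre of its underside, z up. Its lid overhangs the glass by 2 mm all round
- jar_s: the smallest jar: open straight-sided glass jar, 39 mm outer diameter, 54 mm high, wall 3 mm, round mouth 33 mm, holding dark chocolate drops that stay more than 15 mm below the rim; loose, 150 g. Origin: centre of its underside, z up. Its lid overhangs the glass by 2 mm all round
- cup: white espresso cup standing on the bench, 62 mm in diameter at the rim, 56 mm high, small handle reaching 51 mm from its axis towards its own +y; not to be disturbed. Origin: centre of its underside
- milk_jug: small steel milk jug standing on the bench, 62 mm in diameter, 73 mm high, handle reaching 56 mm from its axis towards its own +x; not to be disturbed. Origin: centre of its underside
There are look-alikes about, which are no part of the job. What is shaped like the lid_xl but black or red is not meant. Leave any red or turquoise look-alike of the lid_m alone.

How it is judged:
By the outcome, as a careful person would: the job done as asked, in the order asked, and still so for the second after the job is handed in, with the robot touching nothing.
It also fails if it takes over 107 s, if anything falls off the work surface, if the arm or the gripper's body presses on something with over 40 N, if the wrist force passes 120 N, or if a joint passes its speed limit or range.

## Working session

There is one attempt and no reset: what is moved stays moved. The work goes in short steps, Python scripts to look and compute and a tool call to move; the robot and the scene stay as the last step left them, time stands still between calls to the robot, and variables do not carry over. Pictures are saved under pics/ and viewed, at most 14 in all, crops included, and the job is handed in when it is done.

Besides the shell and the picture viewer there is one more tool, called after ">>>" as name(argument=value, ...), one argument or row to a line, values as JSON. carry_out: Moves the arm, as the interface text tells. Its arguments: {"type":"object","properties":{"increments":{"type":"array","items":{"type":"array"}}},"required":["increments"]}

```bash
mkdir -p pics; ls; python3 - <<'E'
from bench import robot
import cv2
o=robot.get_obs();print(o)
for n in("scene","top"):
    im=robot.snapshot(n);cv2.imwrite(f"pics/{n}0.png",im);print(n,robot.get_calibration(n))
    cv2.imwrite(f"pics/{n}0v.png",cv2.resize(im,(768,576),interpolation=cv2.INTER_CUBIC))
E
```

```text
pics
{'time': 0.0, 'joint_positions': array([-1.21307425e+00,  8.79454284e-02,  1.37222772e+00, -2.97880550e-05,
        1.68357017e+00, -1.03103364e-01]), 'qvel': array([ 0.00090597, -0.00061133, -0.00057059,  0.00024162, -0.00064732,
       -0.00065839]), 'joint_torque': array([ 1.49923108e-03, -3.40173018e+01, -3.02425182e+01,  7.19998847e-02,
        3.28593620e-02, -1.54086010e-04]), 'tool_pos': array([ 0.24438613, -0.49216023,  0.21832282]), 'ee_rot': array([-3.13945036e+00, -1.91899167e-04,  4.60821917e-01]), 'wrist_force': array([0.54823668, 0.36850836, 0.15873047]), 'wrist_torque': array([-0.00538222, -0.02838759,  0.03940724]), 'finger_force': 0.0, 'width': 0.09385687618758179}
scene {'vfov': 48.17493226816681, 'cx': 264.77407436764, 'cy': 191.7805926688005, 'T': array([[-0.44115673,  0.64637007, -0.62256443,  1.10174404],
       [ 0.8973195 ,  0.30681254, -0.31730706,  0.29997071],
       [-0.01408721, -0.69862135, -0.71535289,  0.70786666],
       [ 0.        ,  0.        ,  0.        ,  1.        ]])}
top {'vfov': 44.54800443257917, 'cx': 254.97191751578623, 'cy': 185.6641628739115, 'T': array([[ 2.15942453e-02, -9.84985715e-01,  1.71279976e-01,
         3.68692430e-01],
       [-9.99759452e-01, -2.19324078e-02, -8.20728534e-05,
         1.28075794e-02],
       [ 3.83742286e-03, -1.71237002e-01, -9.85222393e-01,
         1.18111460e+00],
       [ 0.00000000e+00,  0.00000000e+00,  0.00000000e+00,
         1.00000000e+00]])}
```

View pics/top0v.png

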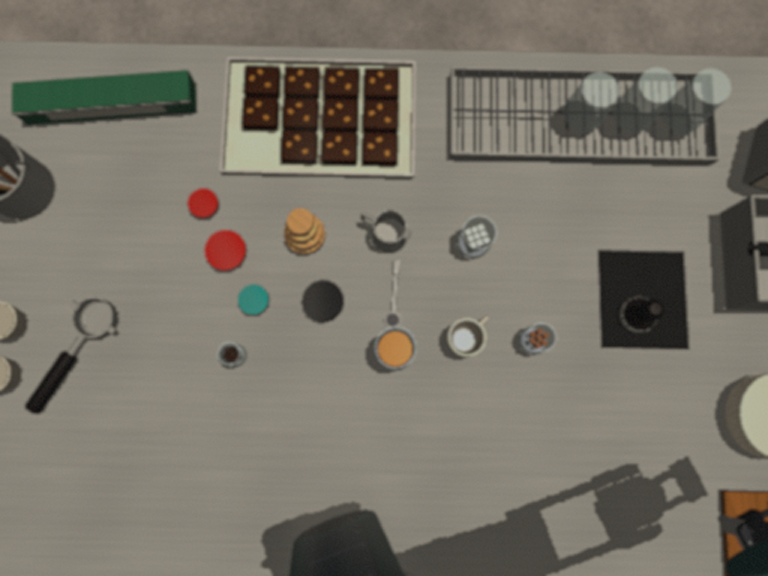

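View pics/scene0v.png

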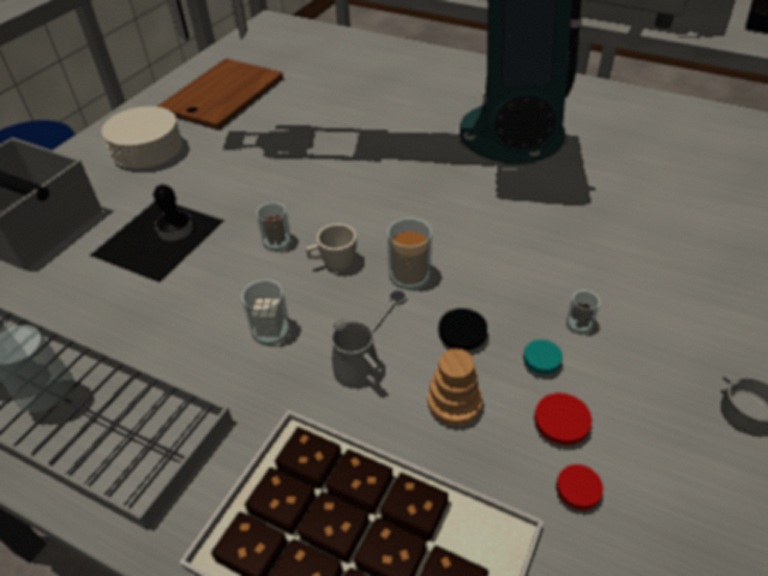

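The top view shows these at 768x576 px:
- **Stack:** (303,230).
- **Jars:** jar_xl (394,348), jar_l (477,238), jar_m (537,338) and jar_s (231,354).
- **Not to be disturbed:** cup (467,337) and jug (388,230).

There are six candidates for the lids:
- The bamboo stack at (303,230) is the one meant, being four bamboo discs of decreasing size.
- The black disc (323,300), red discs (226,250) and (203,203), and turquoise disc (254,300) are look-alikes and stay put.

Next I'll take an enlarged crop to confirm this and to read the rims.

```bash
cat > h.py <<'E'
import numpy as np,cv2
from bench import robot
def ray(n,u,v,z):
    c=robot.get_calibration(n);f=192/np.tan(np.radians(c["vfov"])/2);T=c["T"]
    d=T[:3,:3]@np.array([(u-c["cx"])/f,(v-c["cy"])/f,1]);p=T[:3,3]
    return p+d*(z-p[2])/d[2]
def pix(n,p):
    c=robot.get_calibration(n);f=192/np.tan(np.radians(c["vfov"])/2);T=c["T"]
    q=T[:3,:3].T@(np.array(p)-T[:3,3]);return np.array([c["cx"]+f*q[0]/q[2],c["cy"]+f*q[1]/q[2]])
def circ(n,x,y,z,r):
    return np.array([pix(n,(x+r*np.cos(a),y+r*np.sin(a),z)) for a in np.linspace(0,6.3,40)])
E
python3 - <<'E'
from h import *
im=cv2.imread("pics/top0.png")
c=im[120:265,120:380];c=cv2.resize(c,None,fx=3,fy=3,interpolation=cv2.INTER_CUBIC);cv2.imwrite("pics/topc.png",cv2.convertScaleAbs(c,alpha=1.4))
hsv=cv2.cvtColor(im,cv2.COLOR_BGR2HSV)
for n in("top","scene"):
    i=cv2.imread(f"pics/{n}0.png");h=cv2.cvtColor(i,cv2.COLOR_BGR2HSV)
    m=cv2.inRange(h,(8,90,90),(25,255,255))
    k,l,s,ce=cv2.connectedComponentsWithStats(m)
    for a,b in zip(s[1:],ce[1:]):
        if a[4]>40: print(n,a,b)
for nm,u,v,z in[("s",231,354,.054),("xl",394,348,.09),("l",478,237,.078),("m",537,338,.066),("stack",300,221,.096)]:
    print(nm,ray("top",u/1.5,v/1.5,z).round(4))
E
```

```text
top [190 139  27  30 641] [202.19032761 154.08580343]
top [353 219  13  13  98] [358.95918367 224.93877551]
top [252 221  23  23 436] [263.02522936 231.99082569]
top [483 327  29  18 398] [495.99497487 334.33919598]
top [485 356  10  16 108] [488.37962963 363.25925926]
scene [ 106   39   82   43 1687] [146.55660937  59.33076467]
scene [262 154  23  16 271] [272.74538745 161.10701107]
scene [285 233  33  48 787] [300.20711563 254.386277  ]
s [0.437  0.2517 0.054 ]
xl [ 0.4496 -0.0075  0.09  ]
l [ 0.6317 -0.1396  0.078 ]
m [ 0.4721 -0.2347  0.066 ]
stack [0.6471 0.1457 0.096 ]
```

View pics/topc.png

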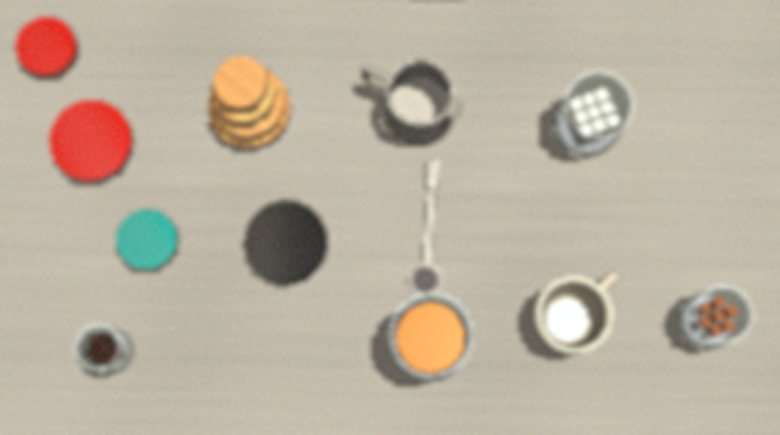

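The crop confirms the bamboo stack at crop (245,100), with its top disc at (240,82). The red (46,46) and (91,140), turquoise (147,240) and black (286,242) discs lie separately on the bench. I read the rims as xl (431,334), l (597,106), m (720,316) and s (101,348), and will check them with an overlay in both views.

```bash
python3 - <<'E'
from h import *
J={"xl":(431,334,.09,.033,.09),"l":(597,106,.078,.0285,.078),"m":(720,316,.066,.024,.066),"s":(101,348,.054,.0195,.054),"st":(240,82,.096,.0215,.096),"stb":(249,108,.024,.035,.024)}
K=4
big={}
def crop(n,i,u,v,h=26):
    u,v=int(u),int(v);c=cv2.resize(i[v-h:v+h,u-h:u+h],(260,260),interpolation=cv2.INTER_CUBIC);return cv2.convertScaleAbs(c,alpha=1.4),u-h,v-h,260/(2*h)
rows=[]
for n in("top","scene"):
    i=cv2.imread(f"pics/{n}0.png");out=[]
    for k,(a,b,z,r,H) in J.items():
        if k=="stb":continue
        p=ray("top",a/3+120,b/3+120,z)
        if n=="top":print(k,p.round(4), ray("top",249/3+120,108/3+120,.024).round(4) if k=="st" else "")
        h=30
        c,x0,y0,s=crop(n,i,*pix(n,(p[0],p[1],z/2)),h)
        cs=[(z,r)]+([(.024,.035),(.072,.026),(.048,.0305)] if k=="st" else [(0,r)])
        for zz,rr in cs:
            q=((circ(n,p[0],p[1],zz,rr)-[x0,y0]+.5)*s).astype(int);cv2.polylines(c,[q],False,(255,0,255),1)
        out.append(cv2.resize(c,(250,250)))
    rows+=out
rows.append(rows[0]*0);rows.append(rows[0]*0)
g=np.vstack([np.hstack(rows[0:3]),np.hstack(rows[3:5]+[rows[5]])]);cv2.imwrite("pics/ov1.png",g)
g=np.vstack([np.hstack(rows[6:9]),np.hstack(rows[9:12])]);cv2.imwrite("pics/ov2.png",g)
E
```

```text
xl [ 0.4512 -0.0098  0.09  ] 
l [ 0.6383 -0.1404  0.078 ] 
m [ 0.4723 -0.2394  0.066 ] 
s [0.437  0.2525 0.054 ] 
st [0.6471 0.1457 0.096 ] [0.6432 0.1459 0.024 ]
```

View pics/ov1.png

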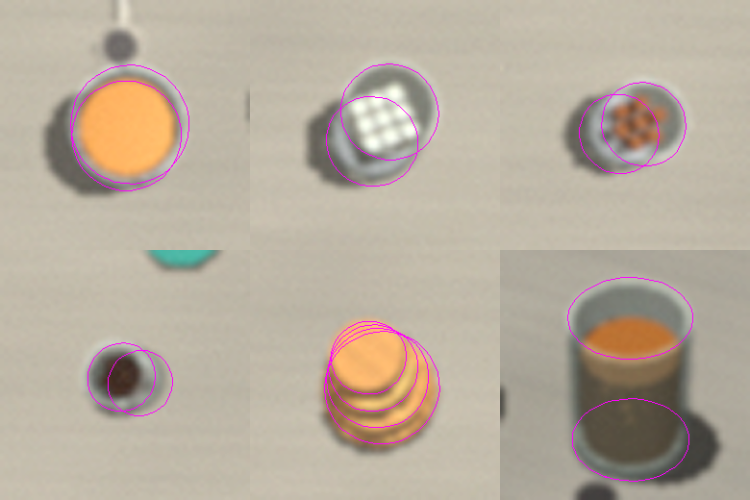

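View pics/ov2.png

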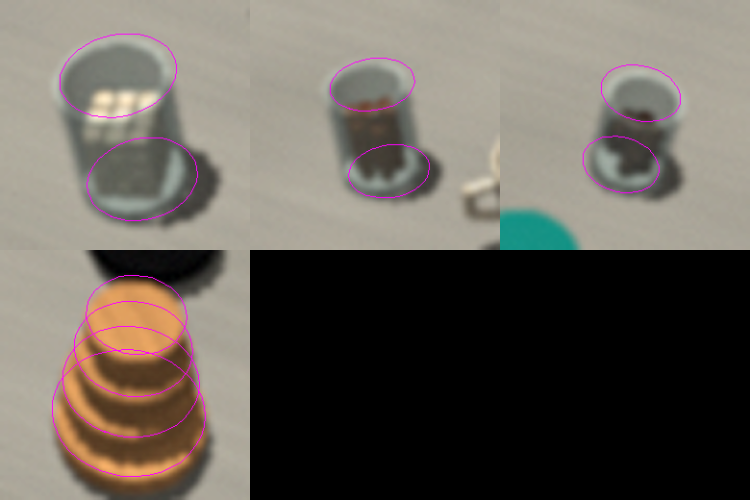

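>>> carry_out(
  increments=[
    [0, [0, 0, 0], -8],
    [0, [0, 0, 0], -8],
    [0, [0, 0, 0], -8],
    [0, [0, 0, 0], -8],
    [0, [0, 0, 0], -8],
    [0, [0, 0, 0], -8],
    [0, [0, 0, 0], -8],
    [0, [0, 0, 0], -7.6],
  ],
)

```text
time: 0.9
tool_pos: [0.2445, -0.4924, 0.2188]
ee_rot: [-3.141, -0.001, 1.576]
wrist_force: [-0.2, 0.0, 0.4]
width: 0.0939
finger_force: 0.0
```

The overlays agree to about 2–3 mm, which is enough to set out. I'll refine the bias once a lid is in the jaws.

>>> carry_out(
  increments=[
    [0, [40, 25, 0], 0],
    [0, [40, 25, 0], 0],
    [0, [40, 25, 0], 0],
    [0, [40, 25, 0], 0],
    [0, [40, 25, 0], 0],
    [0, [40, 25, 0], 0],
    [0, [40, 25, 0], 0],
    [0, [40, 25, 0], 0],
  ],
)

```text
time: 1.7
tool_pos: [0.445, -0.1708, 0.2191]
ee_rot: [-3.141, -0.0, 1.571]
wrist_force: [1.4, -0.8, -0.4]
width: 0.0943
finger_force: 0.0
```

>>> carry_out(
  increments=[
    [0, [40, 25, 0], 0],
    [0, [40, 25, 0], 0],
    [0, [40, 25, 0], 0],
    [0, [40, 25, 0], 0],
    [0, [40, 25, 0], 0],
    [0, [40, 25, 0], 0],
    [0, [40, 25, 0], 0],
    [0, [0, 0, 0], 0],
  ],
)

```text
time: 2.5
tool_pos: [0.6206, 0.1123, 0.2166]
ee_rot: [-3.138, -0.002, 1.577]
wrist_force: [-0.2, 0.2, -0.1]
width: 0.0938
finger_force: 0.0
```

>>> carry_out(
  increments=[
    [0, [34, 27, 30], 0],
    [0, [0, 0, 40], 0],
    [0, [0, 0, 0], 0],
    [0, [0, 0, 0], 0],
  ],
)

```text
time: 2.9
tool_pos: [0.6441, 0.1386, 0.1501]
ee_rot: [-3.138, 0.001, 1.57]
wrist_force: [0.2, -0.6, 1.2]
width: 0.0939
finger_force: 0.0
```

```bash
python3 - <<'E'
from h import *
print([robot.get_obs()["tool_pos"].round(4) for _ in range(2)])
a=robot.snapshot("scene");cv2.imwrite("pics/s1.png",a);b=robot.snapshot("top");cv2.imwrite("pics/t1.png",b)
print(robot.get_obs()["tool_pos"].round(4))
f=lambda i,u,v,h,k:cv2.resize(i[v-h:v+h,u-h:u+h],(k,k),interpolation=cv2.INTER_CUBIC)
cv2.imwrite("pics/v1.png",np.hstack([f(a,300,240,45,400),f(b,202,154,45,400)]))
E
```

```text
[array([0.6441, 0.1386, 0.1501]), array([0.6441, 0.1386, 0.1501])]
[0.6461 0.1387 0.1541]
```

View pics/v1.png

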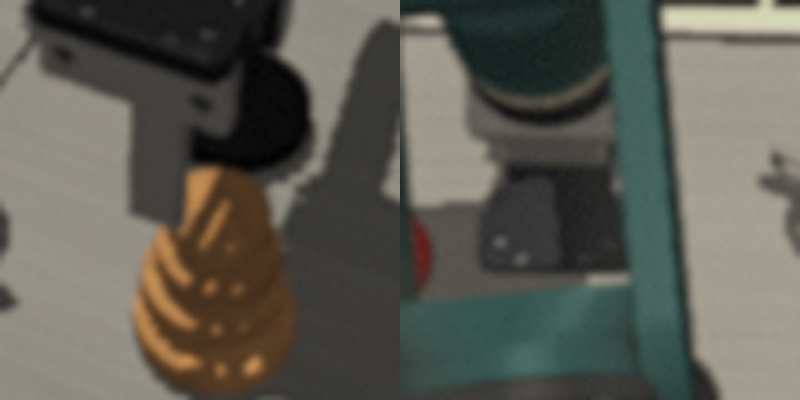

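The picture shows the jaws above the stack, with the near finger in front of the top lid at (160,190) in the left panel. I'll shift 5 mm sideways, go down and grip lid_s.

>>> carry_out(
  increments=[
    [0, [5, 1, 20], 0],
    [0, [0, 0, 20], 0],
    [0, [0, 0, 14], 0],
    [0, [0, 0, 0], 0],
    [255, [0, 0, 0], 0],
    [255, [0, 0, 0], 0],
    [255, [0, 0, 0], 0],
    [255, [0, 0, 0], 0],
  ],
)

```text
time: 3.8
tool_pos: [0.6466, 0.1446, 0.0981]
ee_rot: [3.14, -0.0, 1.571]
wrist_force: [-0.3, 0.3, -0.6]
width: 0.0654
finger_force: 0.0
```

>>> carry_out(
  increments=[
    [255, [0, 0, 0], 0],
    [255, [0, 0, 0], 0],
    [255, [0, 0, 0], 0],
    [255, [0, 0, 0], 0],
  ],
)

```text
time: 4.2
tool_pos: [0.6462, 0.1446, 0.0971]
ee_rot: [3.141, 0.0, 1.571]
wrist_force: [0.3, 0.2, 0.4]
width: 0.0423
finger_force: 30.0
```

>>> carry_out(
  increments=[
    [255, [0, 0, -25], 0],
    [255, [0, 0, -29], 0],
    [255, [21, -42, 0], 0],
    [255, [21, -42, 0], 0],
    [255, [21, -42, 0], 0],
    [255, [21, -42, 0], 0],
    [255, [23, -42, 0], 0],
    [255, [0, 0, 0], 0],
  ],
)

```text
time: 5.0
tool_pos: [0.4316, 0.2537, 0.1511]
ee_rot: [-3.139, -0.001, 1.576]
wrist_force: [-0.3, 0.3, -0.9]
width: 0.0422
finger_force: 30.0
```

>>> carry_out(
  increments=[
    [255, [0, 0, 25], 0],
    [255, [0, 0, 25], 0],
    [255, [0, 0, 0], 0],
    [255, [0, 0, 0], 0],
  ],
)

```text
time: 5.4
tool_pos: [0.4365, 0.2512, 0.101]
ee_rot: [-3.141, 0.001, 1.57]
wrist_force: [0.4, 0.4, 0.1]
width: 0.0422
finger_force: 30.0
```

```bash
cat >> h.py <<'E'
def look(k,p,h=40,draw=(),tops=True):
    """snapshots, crop about p; draw: (name,x,y,z,r)"""
    out=[]
    for n in ("scene","top"):
        i=robot.snapshot(n);cv2.imwrite(f"pics/{k}_{n}.png",i)
        u,v=pix(n,p).astype(int);c=np.pad(i,((h,h),(h,h),(0,0)))[v:v+2*h,u:u+2*h];s=390/(2*h)
        c=cv2.convertScaleAbs(cv2.resize(c,(390,390),interpolation=cv2.INTER_CUBIC),alpha=1.4)
        for x,y,z,r in draw:
            cv2.polylines(c,[((circ(n,x,y,z,r)-[u-h,v-h]+.5)*s).astype(int)],False,(255,0,255),1)
        out.append(c)
    cv2.imwrite(f"pics/{k}.png",np.hstack(out));print(robot.get_obs()["tool_pos"].round(4))
E
python3 - <<'E'
from h import *
look("v2",(.438,.253,.06),30,[(.437,.2525,.054,.0195),(.438,.253,.1,.0215),(.438,.253,.086,.0215)])
E
```

```text
[0.4374 0.2517 0.1025]
```

View pics/v2.png

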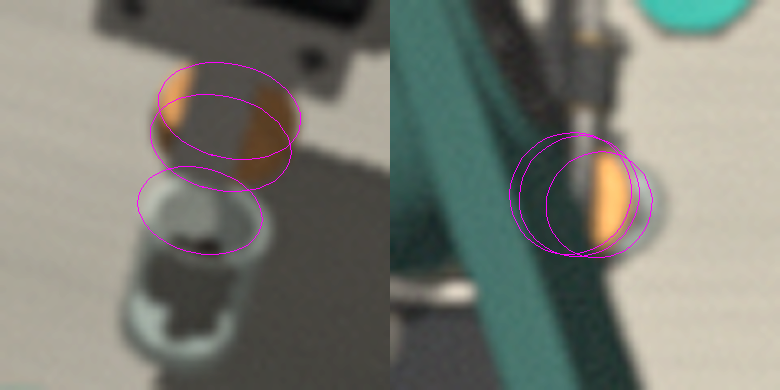

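```bash
python3 - <<'E'
from h import *
a=cv2.imread("pics/scene0.png");b=cv2.imread("pics/v2_scene.png")
p=pix("scene",(.437,.2525,.027)).astype(int);print(p)
h=24;o=[]
for i in(a,b):
    c=cv2.resize(i[p[1]-h:p[1]+h,p[0]-h:p[0]+h],(390,390),interpolation=cv2.INTER_CUBIC);c=cv2.convertScaleAbs(c,alpha=1.5);s=390/(2*h)
    for q in((.437,.2525,.054,.0195),(.437,.2525,0,.0195)):
        cv2.polylines(c,[((circ("scene",*q)-[p[0]-h,p[1]-h]+.5)*s).astype(int)],False,(255,0,255),1)
    o.append(c)
cv2.imwrite("pics/v3.png",np.hstack(o))
E
```

```text
[386 206]
```

View pics/v3.png

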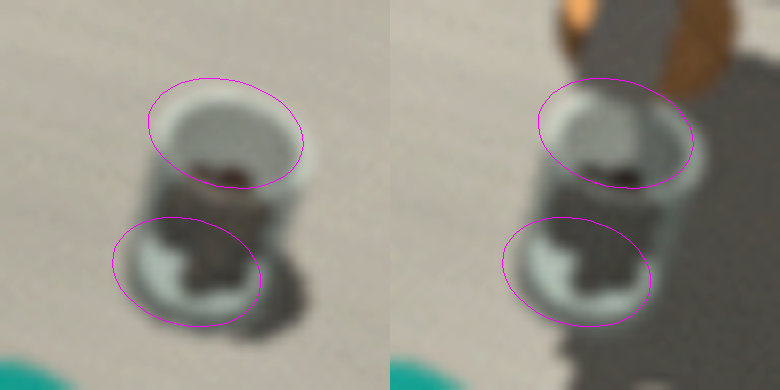

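The jar hasn't moved. The scene view puts its rim about (0.6,1.0) px from my estimate, so I'll shift the lid by (+2,+1) mm and lower it.

>>> carry_out(
  increments=[
    [255, [2, 1, 8], 0],
    [255, [0, 0, 8], 0],
    [255, [0, 0, 5], 0],
    [255, [0, 0, 5], 0],
    [255, [0, 0, 3], 0],
    [255, [0, 0, 2], 0],
    [255, [0, 0, 0], 0],
  ],
)

```text
time: 6.2
tool_pos: [0.4372, 0.2536, 0.0699]
ee_rot: [3.141, 0.0, 1.571]
wrist_force: [-0.2, 0.2, 0.7]
width: 0.0423
finger_force: 30.0
```

>>> carry_out(
  increments=[
    [255, [0, 0, 1], 0],
    [255, [0, 0, 1], 0],
    [255, [0, 0, 0], 0],
  ],
)

```text
time: 6.5
tool_pos: [0.438, 0.2538, 0.069]
ee_rot: [3.139, -0.001, 1.571]
wrist_force: [1.5, 0.1, 3.6]
width: 0.0419
finger_force: 30.0
```

Contact comes at the seat height, so I release, rise and look.

>>> carry_out(
  increments=[
    [60, [0, 0, 0], 0],
    [60, [0, 0, 0], 0],
    [60, [0, 0, 0], 0],
    [60, [0, 0, 0], 0],
    [0, [0, 0, -20], 0],
    [0, [0, 0, -30], 0],
    [0, [0, 0, -40], 0],
    [0, [0, 0, 0], 0],
  ],
)

```text
time: 7.3
tool_pos: [0.4401, 0.255, 0.1643]
ee_rot: [3.131, -0.005, 1.571]
wrist_force: [0.4, -0.1, 1.3]
width: 0.0938
finger_force: 0.0
```

>>> carry_out(
  increments=[
    [0, [-20, 40, 0], 0],
    [0, [-20, 40, 0], 0],
    [0, [-20, 40, 0], 0],
    [0, [-20, 40, 0], 0],
    [0, [-25, 40, 0], 0],
    [0, [0, 0, 0], 0],
    [0, [0, 0, 0], 0],
  ],
)

```text
time: 8.0
tool_pos: [0.637, 0.1478, 0.1559]
ee_rot: [-3.138, 0.0, 1.569]
wrist_force: [-0.6, 0.2, 0.5]
width: 0.0938
finger_force: 0.0
```

```bash
python3 - <<'E'
from h import *
print(robot.get_obs()["width"])
look("v4",(.438,.254,.06),30,[(.438,.254,.068,.0215)])
i=cv2.imread("pics/v4_scene.png");m=cv2.inRange(cv2.cvtColor(i,cv2.COLOR_BGR2HSV),(8,90,60),(25,255,255))
u,v=pix("scene",(.647,.146,.05)).astype(int);print(cv2.boundingRect(m[v-40:v+40,u-40:u+40]),u-40,v-40)
cv2.imwrite("pics/v4b.png",np.hstack([cv2.imread("pics/v4.png")[:,:390],cv2.resize(i[v-30:v+30,u-30:u+30],(390,390),interpolation=cv2.INTER_CUBIC)]))
E
```

```text
0.09378717838485161
[0.6361 0.1492 0.1574]
(22, 24, 37, 45) 263 215
```

View pics/v4b.png

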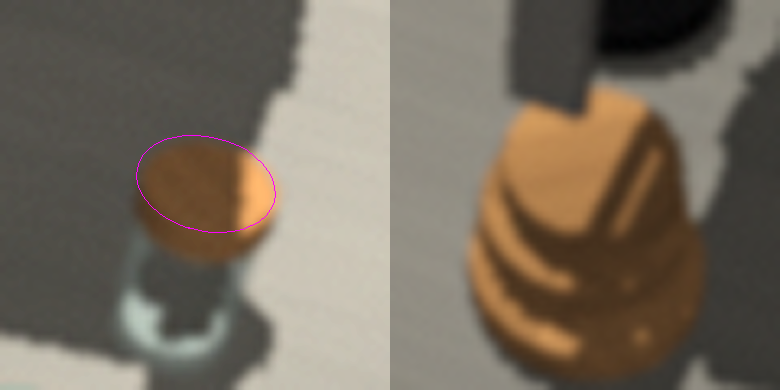

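lid_s sits flat on jar_s: the left panel shows the disc on the rim at (205,190). Next is lid_m.

>>> carry_out(
  increments=[
    [0, [-3, 9, 25], 0],
    [0, [0, 0, 25], 0],
    [0, [0, 0, 20], 0],
    [0, [0, 0, 15], 0],
    [255, [0, 0, 0], 0],
    [255, [0, 0, 0], 0],
    [255, [0, 0, 0], 0],
    [255, [0, 0, 0], 0],
  ],
)

```text
time: 8.9
tool_pos: [0.647, 0.1458, 0.0749]
ee_rot: [3.138, -0.0, 1.571]
wrist_force: [0.0, 0.2, -0.2]
width: 0.0655
finger_force: 0.0
```

>>> carry_out(
  increments=[
    [255, [0, 0, 0], 0],
    [255, [0, 0, 0], 0],
    [255, [0, 0, 0], 0],
    [255, [0, 0, 0], 0],
  ],
)

```text
time: 9.3
tool_pos: [0.6467, 0.1456, 0.0739]
ee_rot: [3.14, -0.0, 1.571]
wrist_force: [0.5, 0.4, 2.7]
width: 0.0515
finger_force: 30.0
```

>>> carry_out(
  increments=[
    [255, [0, 0, -40], 0],
    [255, [0, 0, -40], 0],
    [255, [0, 0, -20], 0],
    [255, [-43, -19, 0], 0],
    [255, [-43, -19, 0], 0],
    [255, [-43, -19, 0], 0],
    [255, [-43, -19, 0], 0],
    [255, [-43, -19, 0], 0],
  ],
)

```text
time: 10.1
tool_pos: [0.5498, -0.0708, 0.1726]
ee_rot: [-3.141, 0.0, 1.571]
wrist_force: [-0.1, -1.5, -0.9]
width: 0.0516
finger_force: 30.0
```

>>> carry_out(
  increments=[
    [255, [-43, -19, 0], 0],
    [255, [-43, -19, 0], 0],
    [255, [-43, -19, 0], 0],
    [255, [-42, -21, 0], 0],
    [255, [0, 0, 30], 0],
    [255, [0, 0, 30], 0],
    [255, [0, 0, 0], 0],
    [255, [0, 0, 0], 0],
  ],
)

```text
time: 10.9
tool_pos: [0.4727, -0.2401, 0.1127]
ee_rot: [-3.14, -0.001, 1.571]
wrist_force: [-0.0, -0.1, 0.8]
width: 0.0509
finger_force: 30.0
```

```bash
python3 - <<'E'
from h import *
p=(.475,-.239)
look("v5",(*p,.07),30,[(*p,.066,.024),(*p,.112,.026),(*p,.098,.026)])
E
```

```text
[ 0.4742 -0.2407  0.1148]
```

View pics/v5.png

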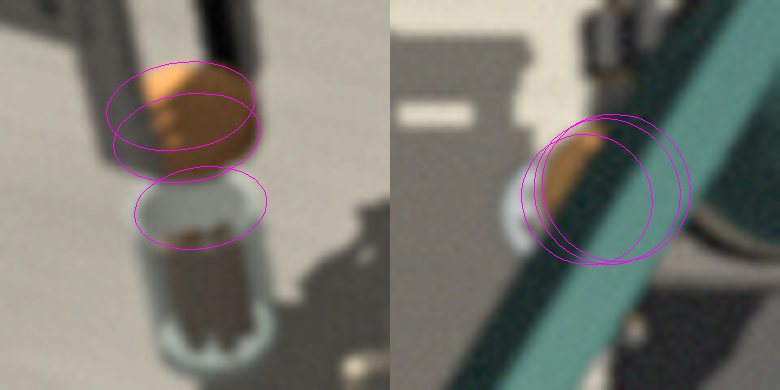

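The lid lines up over jar_m: rim ellipse at (200,208), lid at (187,135), both matching the drawn circles. I'll lower it.

>>> carry_out(
  increments=[
    [255, [0, 0, 9], 0],
    [255, [0, 0, 8], 0],
    [255, [0, 0, 5], 0],
    [255, [0, 0, 5], 0],
    [255, [0, 0, 3], 0],
    [255, [0, 0, 2], 0],
    [255, [0, 0, 0], 0],
  ],
)

```text
time: 11.7
tool_pos: [0.474, -0.2412, 0.0821]
ee_rot: [3.139, 0.002, 1.571]
wrist_force: [1.9, -0.9, 2.8]
width: 0.0512
finger_force: 30.0
```

>>> carry_out(
  increments=[
    [255, [0, 0, 1], 0],
    [255, [0, 0, 0], 0],
  ],
)

```text
time: 11.9
tool_pos: [0.4742, -0.2414, 0.0819]
ee_rot: [3.139, 0.003, 1.571]
wrist_force: [0.8, -1.0, 6.0]
width: 0.0512
finger_force: 30.0
```

>>> carry_out(
  increments=[
    [60, [0, 0, 0], 0],
    [60, [0, 0, 0], 0],
    [60, [0, 0, 0], 0],
    [60, [0, 0, 0], 0],
    [0, [0, 0, -20], 0],
    [0, [0, 0, -30], 0],
    [0, [0, 0, -40], 0],
    [0, [43, 19, 0], 0],
  ],
)

```text
time: 12.7
tool_pos: [0.4938, -0.2023, 0.1763]
ee_rot: [3.132, 0.008, 1.563]
wrist_force: [0.8, 0.7, 0.4]
width: 0.0939
finger_force: 0.0
```

>>> carry_out(
  increments=[
    [0, [43, 19, 0], 0],
    [0, [43, 19, 0], 0],
    [0, [43, 19, 0], 0],
    [0, [43, 19, 0], 0],
    [0, [43, 19, 0], 0],
    [0, [43, 19, 0], 0],
    [0, [43, 19, 0], 0],
    [0, [42, 21, 0], 0],
  ],
)

```text
time: 13.5
tool_pos: [0.6462, 0.1476, 0.1695]
ee_rot: [-3.141, 0.0, 1.571]
wrist_force: [1.3, -0.6, 0.6]
width: 0.0943
finger_force: 0.0
```

```bash
python3 - <<'E'
from h import *
p=(.475,-.239)
look("v6",(*p,.07),30,[(*p,.080,.026)])
i=cv2.imread("pics/v6_scene.png");p=(.647,.146);u,v=pix("scene",(*p,.03)).astype(int)
c=cv2.resize(i[v-30:v+30,u-30:u+30],(390,390),interpolation=cv2.INTER_CUBIC)
for z,r in((.048,.0305),(.024,.035)):cv2.polylines(c,[((circ("scene",*p,z,r)-[u-30,v-30]+.5)*6.5).astype(int)],False,(255,0,255),1)
cv2.imwrite("pics/v6b.png",np.hstack([cv2.imread("pics/v6.png")[:,:390],c]))
E
```

```text
[0.6467 0.1511 0.1677]
```

View pics/v6b.png

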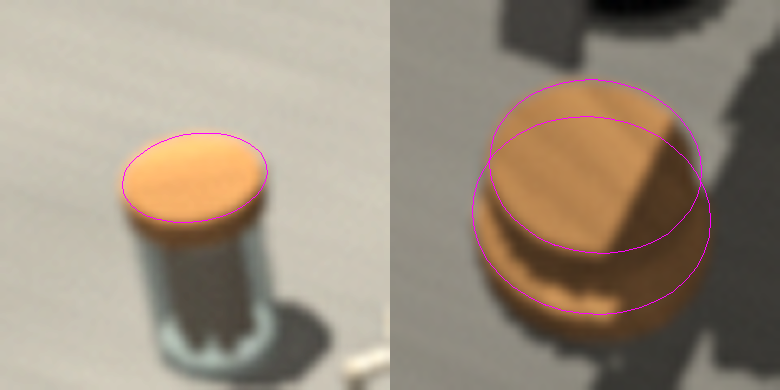

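lid_m lies flat on jar_m (left, disc at (195,178)). lid_l matches its drawn circle at (.647,.146) in the right panel. I'll grip lid_l.

>>> carry_out(
  increments=[
    [0, [0, 0, 40], 0],
    [0, [0, 0, 40], 0],
    [0, [0, 0, 26], 0],
    [0, [0, 0, 15], 0],
    [255, [0, 0, 0], 0],
    [255, [0, 0, 0], 0],
    [255, [0, 0, 0], 0],
    [255, [0, 0, 0], 0],
  ],
)

```text
time: 14.4
tool_pos: [0.6475, 0.1457, 0.0515]
ee_rot: [3.137, -0.0, 1.571]
wrist_force: [-0.1, 0.0, 0.7]
width: 0.0653
finger_force: 0.0
```

>>> carry_out(
  increments=[
    [255, [0, 0, 0], 0],
    [255, [0, 0, 0], 0],
    [255, [0, 0, 0], 0],
  ],
)

```text
time: 14.7
tool_pos: [0.6472, 0.1457, 0.0511]
ee_rot: [3.138, -0.0, 1.571]
wrist_force: [-0.4, -0.3, 5.5]
width: 0.0603
finger_force: 30.0
```

>>> carry_out(
  increments=[
    [255, [0, 0, -40], 0],
    [255, [0, 0, -40], 0],
    [255, [0, 0, -40], 0],
    [255, [-41, -1, 0], 0],
    [255, [-41, -1, 0], 0],
    [255, [-41, -1, 0], 0],
    [255, [-41, -1, 0], 0],
    [255, [-41, -1, 0], 0],
  ],
)

```text
time: 15.5
tool_pos: [0.6406, -0.0608, 0.1685]
ee_rot: [-3.141, -0.0, 1.571]
wrist_force: [0.1, 0.1, -0.5]
width: 0.0603
finger_force: 30.0
```

>>> carry_out(
  increments=[
    [255, [-41, -1, 0], 0],
    [255, [-40, 0, 0], 0],
    [255, [0, 0, 22], 0],
    [255, [0, 0, 22], 0],
    [255, [0, 0, 0], 0],
    [255, [0, 0, 0], 0],
  ],
)

```text
time: 16.1
tool_pos: [0.6397, -0.1402, 0.1243]
ee_rot: [-3.14, -0.001, 1.571]
wrist_force: [0.1, 0.8, 0.2]
width: 0.0606
finger_force: 30.0
```

```bash
python3 - <<'E'
from h import *
p=(.642,-.139)
look("v7",(*p,.07),30,[(*p,.078,.0285),(*p,.124,.0305),(*p,.110,.0305)])
E
```

```text
[ 0.6409 -0.1402  0.1265]
```

View pics/v7.png

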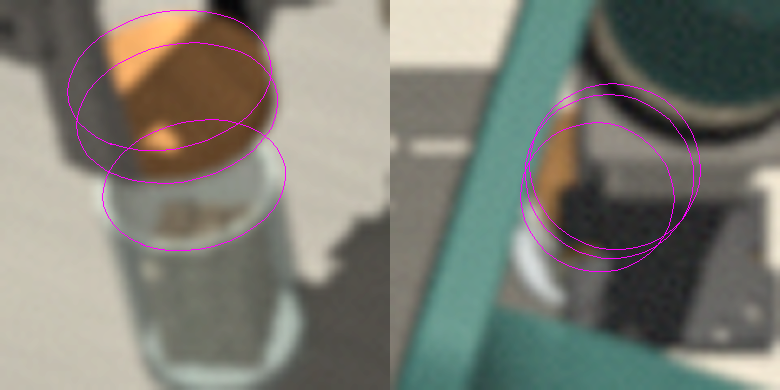

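Rim (195,185) and lid (175,100) both match the drawn circles, so I'll lower lid_l.

>>> carry_out(
  increments=[
    [255, [0, 0, 9], 0],
    [255, [0, 0, 8], 0],
    [255, [0, 0, 5], 0],
    [255, [0, 0, 5], 0],
    [255, [0, 0, 3], 0],
    [255, [0, 0, 2], 0],
    [255, [0, 0, 0], 0],
  ],
)

```text
time: 16.9
tool_pos: [0.6403, -0.1405, 0.0951]
ee_rot: [3.14, 0.001, 1.571]
wrist_force: [-3.3, 1.0, 5.9]
width: 0.0604
finger_force: 30.0
```

>>> carry_out(
  increments=[
    [255, [0, 0, 1], 0],
    [255, [0, 0, 0], 0],
  ],
)

```text
time: 17.1
tool_pos: [0.6403, -0.1405, 0.0951]
ee_rot: [3.14, 0.001, 1.571]
wrist_force: [-3.8, 1.2, 8.5]
width: 0.0603
finger_force: 30.0
```

>>> carry_out(
  increments=[
    [30, [0, 0, 0], 0],
    [30, [0, 0, 0], 0],
    [30, [0, 0, 0], 0],
    [30, [0, 0, 0], 0],
    [0, [0, 0, -20], 0],
    [0, [0, 0, -30], 0],
    [0, [0, 0, -28], 0],
    [0, [41, 1, 0], 0],
  ],
)

```text
time: 17.9
tool_pos: [0.6435, -0.104, 0.1753]
ee_rot: [3.132, 0.005, 1.564]
wrist_force: [0.9, 0.2, 1.0]
width: 0.0944
finger_force: 0.0
```

>>> carry_out(
  increments=[
    [0, [41, 1, 0], 0],
    [0, [41, 1, 0], 0],
    [0, [41, 1, 0], 0],
    [0, [41, 1, 0], 0],
    [0, [41, 1, 0], 0],
    [0, [40, 0, 0], 0],
    [0, [0, 0, 0], 0],
    [0, [0, 0, 0], 0],
  ],
)

```text
time: 18.7
tool_pos: [0.6459, 0.1463, 0.1695]
ee_rot: [-3.141, 0.001, 1.573]
wrist_force: [0.0, 0.3, 0.1]
width: 0.0943
finger_force: 0.0
```

```bash
python3 - <<'E'
from h import *
p=(.642,-.139)
look("v8",(*p,.07),30,[(*p,.092,.0305)])
i=cv2.imread("pics/v8_scene.png");p=(.647,.146);u,v=pix("scene",(*p,.03)).astype(int)
c=cv2.resize(i[v-30:v+30,u-30:u+30],(390,390),interpolation=cv2.INTER_CUBIC)
for z,r in((.024,.035),):cv2.polylines(c,[((circ("scene",*p,z,r)-[u-30,v-30]+.5)*6.5).astype(int)],False,(255,0,255),1)
cv2.imwrite("pics/v8b.png",np.hstack([cv2.imread("pics/v8.png")[:,:390],c]))
E
```

```text
[0.6462 0.1445 0.1698]
```

View pics/v8b.png

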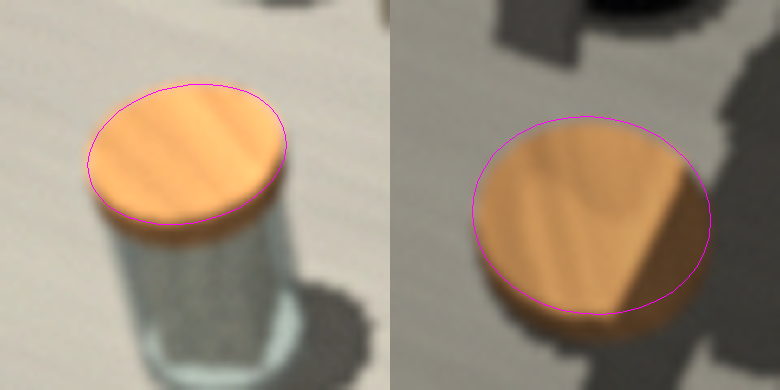

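lid_l lies flat on jar_l (left, disc at (187,155)), and lid_xl matches its drawn circle. I'll grip lid_xl.

>>> carry_out(
  increments=[
    [0, [0, 0, 40], 0],
    [0, [0, 0, 40], 0],
    [0, [0, 0, 30], 0],
    [0, [0, 0, 20], 0],
    [0, [0, 0, 15], 0],
    [0, [0, 0, 0], 0],
    [255, [0, 0, 0], 0],
    [255, [0, 0, 0], 0],
  ],
)

```text
time: 19.6
tool_pos: [0.6476, 0.1454, 0.0272]
ee_rot: [3.138, -0.0, 1.57]
wrist_force: [0.0, 1.0, 0.4]
width: 0.0814
finger_force: 0.0
```

>>> carry_out(
  increments=[
    [255, [0, 0, 0], 0],
    [255, [0, 0, 0], 0],
    [255, [0, 0, 0], 0],
    [255, [0, 0, 0], 0],
  ],
)

```text
time: 20.0
tool_pos: [0.6472, 0.1457, 0.0268]
ee_rot: [3.138, -0.0, 1.571]
wrist_force: [-1.4, -1.1, 5.8]
width: 0.0692
finger_force: 30.0
```

>>> carry_out(
  increments=[
    [255, [0, 0, -40], 0],
    [255, [0, 0, -40], 0],
    [255, [0, 0, -40], 0],
    [255, [0, 0, -20], 0],
    [255, [-26, -32, 0], 0],
    [255, [-26, -32, 0], 0],
    [255, [-26, -32, 0], 0],
    [255, [-26, -32, 0], 0],
  ],
)

```text
time: 20.8
tool_pos: [0.5162, 0.0409, 0.1639]
ee_rot: [-3.14, 0.0, 1.572]
wrist_force: [0.7, 0.0, 0.0]
width: 0.0693
finger_force: 30.0
```

>>> carry_out(
  increments=[
    [255, [-26, -32, 0], 0],
    [255, [-25, -34, 0], 0],
    [255, [0, 0, 14], 0],
    [255, [0, 0, 14], 0],
    [255, [0, 0, 0], 0],
    [255, [0, 0, 0], 0],
  ],
)

```text
time: 21.4
tool_pos: [0.4522, -0.0087, 0.1359]
ee_rot: [-3.139, -0.001, 1.572]
wrist_force: [-0.3, 0.5, -0.8]
width: 0.069
finger_force: 30.0
```

```bash
python3 - <<'E'
from h import *
p=(.454,-.008)
look("v9",(*p,.09),30,[(*p,.09,.033),(*p,.136,.035),(*p,.122,.035)])
E
```

```text
[ 0.4529 -0.0089  0.137 ]
```

View pics/v9.png

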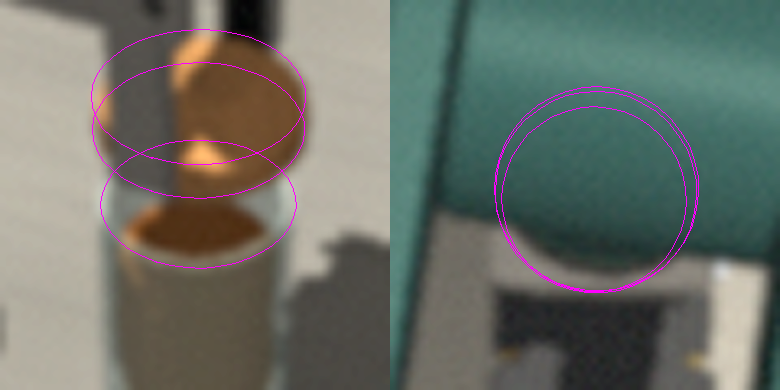

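The lid matches at (200,115). The jar's rim reads about 3 display px left of the drawn ellipse, so I'll shift 1 mm in -y and lower.

>>> carry_out(
  increments=[
    [255, [-1, 0, 9], 0],
    [255, [0, 0, 8], 0],
    [255, [0, 0, 5], 0],
    [255, [0, 0, 5], 0],
    [255, [0, 0, 3], 0],
    [255, [0, 0, 2], 0],
    [255, [0, 0, 0], 0],
  ],
)

```text
time: 22.2
tool_pos: [0.4521, -0.0104, 0.1068]
ee_rot: [3.141, 0.0, 1.571]
wrist_force: [-4.0, 0.6, 7.1]
width: 0.0692
finger_force: 30.0
```

>>> carry_out(
  increments=[
    [255, [0, 0, 1], 0],
    [255, [0, 0, 0], 0],
  ],
)

```text
time: 22.4
tool_pos: [0.4521, -0.0104, 0.1068]
ee_rot: [3.141, 0.0, 1.571]
wrist_force: [-5.6, 0.4, 11.7]
width: 0.0694
finger_force: 30.0
```

The measured height is exactly the seat height. I'll release, back off, and check all the lids by numbers.

>>> carry_out(
  increments=[
    [10, [0, 0, 0], 0],
    [10, [0, 0, 0], 0],
    [10, [0, 0, 0], 0],
    [0, [0, 0, 0], 0],
    [0, [0, 0, -20], 0],
    [0, [0, 0, -35], 0],
    [0, [0, 0, -40], 0],
    [0, [0, 0, -40], 0],
  ],
)

```text
time: 23.2
tool_pos: [0.4517, -0.0104, 0.2398]
ee_rot: [-3.14, -0.0, 1.571]
wrist_force: [1.3, -0.5, -0.9]
width: 0.0941
finger_force: 0.0
```

>>> carry_out(
  increments=[
    [0, [0, -30, -20], 0],
    [0, [-40, -20, 0], 0],
    [0, [-40, -20, 0], 0],
    [0, [-40, 0, 0], 0],
    [0, [-40, 0, 0], 0],
    [0, [-40, 0, 0], 0],
    [0, [-40, 0, 0], 0],
    [0, [-40, 0, 0], 0],
  ],
)

```text
time: 24.0
tool_pos: [0.3818, -0.2921, 0.2588]
ee_rot: [3.141, -0.0, 1.57]
wrist_force: [0.9, 0.5, 0.2]
width: 0.094
finger_force: 0.0
```

>>> carry_out(
  increments=[
    [0, [-40, 0, 0], 0],
    [0, [-40, 0, 0], 0],
    [0, [0, 0, 0], 0],
    [0, [0, 0, 0], 0],
  ],
)

```text
time: 24.4
tool_pos: [0.3818, -0.3708, 0.258]
ee_rot: [-3.14, -0.002, 1.569]
wrist_force: [-0.5, 1.0, 0.0]
width: 0.094
finger_force: 0.0
```

```bash
python3 - <<'E'
from h import *
print(robot.get_obs()["tool_pos"])
J={"xl":(.454,-.009,.104,.035,.014),"l":(.642,-.139,.092,.0305,0),"m":(.475,-.239,.08,.026,0),"s":(.439,.255,.068,.0215,0)}
for n in("scene","top"):
    i=robot.snapshot(n);cv2.imwrite(f"pics/f_{n}.png",i);h=cv2.cvtColor(i,cv2.COLOR_BGR2HSV);m=cv2.inRange(h,(5,80,110),(28,255,255))
    z=cv2.imread(f"pics/{n}0.png")
    k,l,st,ce=cv2.connectedComponentsWithStats(m)
    for a,(x,y,zz,r,_) in J.items():
        c=circ(n,x,y,zz,r);e=c.mean(0);j=np.argmin(np.linalg.norm(ce[1:]-pix(n,(x,y,zz)),axis=1))+1
        print(n,a,"pred box",c.min(0).round(1),c.max(0).round(1),"seen",st[j][:2],st[j][:2]+st[j][2:4]-1,st[j][4])
    for a,(x,y) in {"cup":(467/1.5,337/1.5),"jug":(388/1.5,230/1.5)}.items():
        p=ray("top",x,y,.03);u,v=pix(n,p).astype(int)
        d=cv2.absdiff(i,z)[v-20:v+20,u-20:u+20].max(2);print(n,a,"mean diff",d.mean().round(2),(d>40).sum())
E
```

```text
[ 0.38184679 -0.37077439  0.25801604]
scene xl pred box [256.5 139.5] [288.7 160.3] seen [257 140] [289 160] 543
scene l pred box [159.  180.5] [189.5 202.1] seen [159 180] [189 201] 515
scene m pred box [169.3 129. ] [191.6 142.8] seen [169 129] [190 142] 237
scene s pred box [380.9 186.8] [402.2 201.8] seen [381 187] [402 202] 252
scene cup mean diff 2.85 16
scene jug mean diff 1.82 0
top xl pred box [248.2 214.4] [278.7 244.9] seen [248 216] [278 246] 754
top l pred box [306.5 140.1] [332.  164.9] seen [307 142] [332 166] 510
top m pred box [350.1 212.6] [372.2 234.7] seen [351 214] [372 235] 396
top s pred box [142.3 225.6] [160.5 243.9] seen [142 227] [160 244] 272
top cup mean diff 3.8 0
top jug mean diff 3.54 0
```

All four discs sit within 1–2 px of their seated outlines in both views, and the cup and jug are unchanged. I'm handing in.

```bash
python3 -c "
from bench import robot
print(robot.close_job())"
```

```text
the job is handed in; nothing more can be done
None
```

I closed all four jars with their own lids, left the cup and milk jug undisturbed, and handed the job in after about 25 s of robot time; the hand-in returned no verdict.

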